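# Open the studio scale's child-locked battery door

## Robot

A 6-joint arm with a two-finger parallel gripper is mounted at the origin on the work surface. World frame = base frame: x ahead of the robot, y to its left, z up, the work surface at z = 0. Lengths are in m, angles in rad, forces in N, time in s.
With the tool pointing down it reaches from about 0.35 to 0.775 m from the base axis. Payload 7.3 kg.
Tool frame: the origin (TCP) lies at the very end of the fingers, on their centre line; the grasp point (between the pads) lies 19 mm behind it; z points along the fingers, y is the line along which they close (so a half turn about z gives the same grasp; the last joint's range is limited). The gripper opens to 92 mm and grips with 3 to 60 N. Pads are 19 mm wide; open, the fingers measure 130 mm over their backs; the gripper's body (75 mm by 190 mm) begins 47 mm behind the grasp point.
Start: joints at [1.128, 0.342, 1.524, -0, 1.275, -0.146], TCP at [0.154, 0.502, 0.227] pointing down, gripper open.
Joint ranges: [-2.53, 2.53], [-0.77, 2.02], [0.04, 2.7], [-1, 4.14], [0.28, 2.66], [-3.11, 3.11]. Speed limits (rad/s): [2.57, 2.57, 3.14, 3.14, 3.14, 3.14].

## Interface

Orientations are given as [roll, pitch, yaw] about the fixed x, y, z axes, in that order (R = Rz(yaw) Ry(pitch) Rx(roll)).
In Python, from cell import robot gives the robot as it stands. The module is installed in compiled form; this text tells all that it offers.
- The arm moves only by the tool arm_command, never from a script. Its argument "moves" is a list of rows, each a list of 3 entries, a list of its own where there are three numbers: the shift along the tool's x, y, z in m, then the turn, a rotation vector about the tool's x, y, z in rad, then the finger opening in m, from 0 to 0.0918. In form: [[[dx, dy, dz], [ax, ay, az], claw], ...]. A call has exactly 5 rows; each row is the pose to reach, as a shift and turn from the pose commanded when the call began, along the tool's axes at that moment; what a row does not reach only later rows make up. A row lasts 1/10 s, in which the tool goes at most 50 mm and 8.59 degrees, less where a joint would pass 70% of its speed; a pose out of reach is approached as far as the arm can. A call with a gripper value outside its range is refused whole. The fingers move at their own pace and stop on an object; "squeeze" is the grip in N (left out, the last holds). Time passes only in rows, so rows that repeat a pose let the fingers close, or fill a call up. It gives the time, the measured TCP pose, the force, the opening and the grip force at its end, in the units of the state.
- robot.observe(): the state, without advancing time (a new reading comes with each control period).
- robot.read_camera(name): name is "side" or "top" or "wrist"; returns the picture (420x560x3 uint8, red, green, blue); there is no depth.
- robot.camera_model(name): a dict with "fx", "fy", "cx", "cy" (pixels), "R" (3x3) and "t" (3): a world point X has camera coordinates R X + t. Camera axes: x right, y down, z forward; pixel columns grow to the right and rows downward; lengths in m; the calibration is good to about 2 mm. The wrist camera is an equidistant fisheye: a pixel r from the principal point sees the ray r / f radians off the axis. A picture is of the moment at which its call begins: read the wrist's pose just before it. camera_model takes no time and is no camera call; for the wrist camera it gives the pose at the moment of the call.
- robot.hand_in(): hands the job in; it is judged then, once.
The state is a dict: "time": time; "qpos": joint angles; "qvel": joint speeds; "joint_efforts": joint torques, N m; "tool_pos": TCP position; "tool_rot": TCP orientation; "contact_force": force on the tool from outside, world axes, zero at the start; "torque": the same for the moment, N m; "opening": finger opening in m; "grip_force": force on a finger pad.
Only numpy, scipy, OpenCV 4.12 (cv2) and the standard library are available. Lean on these libraries where they do the work, as an engineer would, in place of code of your own. Each camera call takes 0.05 s, during which the arm holds its last target. There are 200 camera calls.

## Task

The studio scale lies face down because its coin cells need changing. Take the pin tool from its wooden block, push its pin into the recess of the battery door to press the orange lock right down, and keep it held down while you slide the door out to its stop in the direction of the moulded arrow, touching the scale with the tool only and not shoving it about. Then stand the tool back in its own hole in the block, and leave the other things where they are.

Things in the scene. Friction and masses are not known exactly. Their poses are not given: they have to be found in the camera images.
- scale: digital weighing scale lying face down on the mat, loose, about 0.8 kg: a 150 x 200 mm steel platform (5 mm thick) at the bottom and a light grey plastic shell, 144 x 194 mm, whose upturned underside is 30 mm above the origin; four black rubber feet, 22 mm across, stand 4 mm higher near its corners. Origin: centre of the lower face, on the mat (3 mm above the table). z up; the battery door is at its -y end and slides along its own -y, out over the shell's edge
- door (a joint): battery door: a flush, darker grey plate 53 x 63 mm, 4 mm thick, on the upturned underside, with a moulded arrow and thumb ribs. Value in m: 0 shut, 0.038 fully out at its stop (it is captive). It moves along the scale's -y with about 1.2 N of friction and stays where it is left. It cannot move until the lock is down, and the lock must stay down for the first 13 mm; driving the tool on against its stop shoves the scale
- recess (a point): centre of the mouth of the square recess in the battery door, 12 x 12 mm, at the level of the door's upper face (moves with the door); with the door shut it lies at (0, -48, 30) mm in the scale's frame. The orange lock is at its bottom, 4 mm down. The door is pushed by the pin against the recess wall
- lock (a joint): orange lock button at the bottom of the recess, m: 0 up, 0.006 fully down (its top then 10 mm below the door's face). Sprung: about 1 N to start, 5.3 N fully down; it frees the door once pressed about 4 mm. It rides with the door and springs up when let go
- pin_tool: hand tool with a pin, loose, 55 g, standing point down in the block. Brown round wooden handle 18 mm across and 80 mm long with a blue band; below it a brass ferrule 10 mm across and 22 mm long, an 8 mm cone and a steel pin 4 mm across. Origin: on the axis at the handle's lower end, where the handle rests on the block's top; z along the handle, away from the pin. Any grip yaw will do; the pin stands firmest if the fingers close along the line in which it will push
- pin_tip (a point): point of the pin tool, 52 mm below the tool's origin on its axis
- tool_block: beech tool block, fixed, 150 x 62 x 60 mm (x, y, z), with three holes 13 mm across in a row along its x; two hold short coloured pencils that stand up to 24 mm above it. Origin: centre of its lower face, 3 mm above the table
- socket (a point): centre of the mouth of the pin tool's own hole, in the block's top face 60 mm above the block's origin, at its +x end (45 mm from the centre); 13 mm across, 56 mm deep
- cell_dish: white ceramic dish with three fresh coin cells, 84 mm across, 18 mm high; to be left alone. Origin: centre of its underside
- marble_tub: clear tub of glass marbles, 92 mm across, 55 mm high; to be left alone. Origin: centre of its underside
- soap_pump: pump bottle of hand soap with a blue label, 63 mm across, 150 mm high; to be left alone. Origin: centre of its underside
Mind the look-alikes: they are no part of the job. What is shaped like the scale but blue or red is not meant.

How it is judged:
By the outcome, as a careful person would: the job done as asked, in the order asked, and still so for the second after the job is handed in, with the robot touching nothing.
It also fails if it takes over 48 s, if anything falls off the work surface, if the arm or the gripper's body presses on something with over 40 N, if the wrist force passes 120 N, or if a joint passes its speed limit or range.

## Working session

There is one attempt and no reset: what is moved stays moved. The work goes in short steps, Python scripts to look and compute and a tool call to move; the robot and the scene stay as the last step left them, time stands still between calls to the robot, and variables do not carry over. Pictures are saved under pics/ and viewed, at most 11 in all, crops included, and the job is handed in when it is done.

Besides the shell and the picture viewer there is one more tool, called after "Request:" by a JSON object that holds its "fn" and its "kwargs". arm_command: Moves the arm, as the interface text tells. Its arguments: {"type":"object","properties":{"moves":{"type":"array"},"squeeze":{"type":"number"}},"required":["moves"]}

```bash
mkdir -p pics; python3 - <<'E'
from cell import robot
import cv2
for n in("top","side"):
    im=robot.read_camera(n); cv2.imwrite(f"pics/{n}0.png",im[:,:,::-1])
    m=robot.camera_model(n); print(n,m)
s=robot.observe(); print(s)
E
```

```text
top {'fx': 543.5466977123997, 'fy': 543.5466977123997, 'cx': 270.4399797630904, 'cy': 202.4366639496859, 'R': array([[-0.02993539, -0.99952873,  0.00679592],
       [-0.98895338,  0.02862983, -0.14543568],
       [ 0.14517258, -0.01107452, -0.98934437]]), 't': array([-0.02641062,  0.42631542,  1.42648933])}
side {'fx': 503.37646199070616, 'fy': 503.37646199070616, 'cx': 278.29422106979837, 'cy': 208.84867762983325, 'R': array([[ 0.98801737, -0.15422868,  0.00593258],
       [-0.1099377 , -0.73021924, -0.6743097 ],
       [ 0.10832998,  0.66557748, -0.73842483]]), 't': array([-0.43328515,  0.06266818,  1.31305518])}
{'time': 0.1, 'qpos': array([ 1.12799003e+00,  3.42654700e-01,  1.52492816e+00, -7.09956370e-06,
        1.27539301e+00, -1.46006024e-01]), 'qvel': array([-0.00093063, -0.00043162, -0.00159271, -0.00049299,  0.00081574,
       -0.00175855]), 'joint_efforts': array([ 1.48487128e-03, -4.32005918e+01, -2.44698393e+01,  7.19357212e-02,
        5.25782851e-02, -2.11548854e-05]), 'tool_pos': array([0.15336838, 0.50171741, 0.22611127]), 'tool_rot': array([-3.14022317e+00, -1.94523754e-04,  2.84479432e+00]), 'contact_force': array([0.15986367, 0.00623962, 0.63490338]), 'torque': array([ 0.03613492, -0.02347737, -0.03658982]), 'grip_force': 0.0, 'opening': 0.09200082781107419}
```

View pics/top0.png

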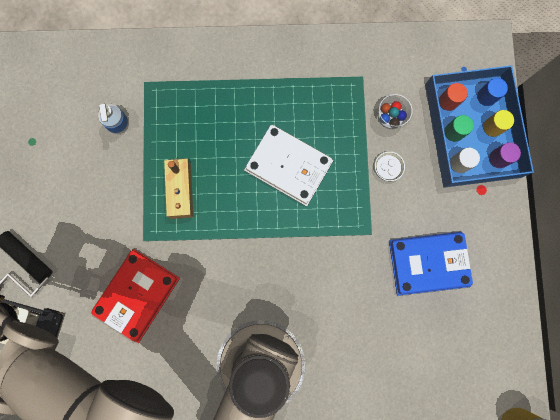

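View pics/side0.png

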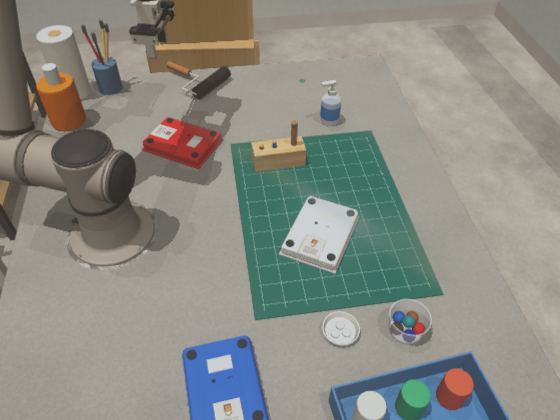

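The top view shows three scale-shaped things: white/light grey at (290,165), red at (135,295) and blue at (430,265). The white one is meant, with its door at its right end near (307,173). The tool handle is at (172,165) in the block at (177,188), and the two short stubs at (177,190) and (178,206) are pencils. In the side view the handle is at (294,132). Next I'll measure and take a close crop.

```bash
cat > h.py <<'E'
import numpy as np,cv2
from cell import robot
def ray(m,uv,fish=False):
    x=(uv[0]-m['cx'])/m['fx'];y=(uv[1]-m['cy'])/m['fy']
    if fish:
        r=np.hypot(x,y); k=np.sin(r)/r if r>1e-9 else 1; d=np.array([x*k,y*k,np.cos(r)])
    else: d=np.array([x,y,1.])
    R=np.array(m['R']);return -R.T@np.array(m['t']),R.T@d
def onz(m,uv,z,fish=False):
    o,d=ray(m,uv,fish);return o+d*(z-o[2])/d[2]
def proj(m,X,fish=False):
    c=np.array(m['R'])@np.array(X)+m['t']
    if fish:
        r=np.hypot(c[0],c[1]);th=np.arctan2(r,c[2]);k=th/r
    else:k=1/c[2]
    return np.array([m['fx']*c[0]*k+m['cx'],m['fy']*c[1]*k+m['cy']])
def tri(a,b):
    (o,d),(p,e)=a,b;s=np.linalg.lstsq(np.c_[d,-e],p-o,rcond=None)[0]
    return (o+d*s[0]+p+e*s[1])/2,np.linalg.norm(o+d*s[0]-p-e*s[1])
def blobs(mask,lo,hi):
    n,_,st,c=cv2.connectedComponentsWithStats(mask.astype(np.uint8))
    return [(c[i],st[i,4]) for i in range(1,n) if lo<=st[i,4]<=hi]
E
python3 - <<'E'
from h import *
np.set_printoptions(precision=4,suppress=True)
T=cv2.imread('pics/top0.png');S=cv2.imread('pics/side0.png')
mt,ms=robot.camera_model('top'),robot.camera_model('side')
for n,I,m,(x0,y0,x1,y1) in(('top',T,mt,(240,118,340,210)),('side',S,ms,(276,192,364,274))):
    g=I[y0:y1,x0:x1].max(2)
    for c,a in blobs(g<70,25,200):
        uv=c+[x0,y0]; print(n,uv,a,onz(m,uv,.037))
# block and tool in top
h=cv2.cvtColor(T,cv2.COLOR_BGR2HSV)
b=T[140:230,150:205]; hh=h[140:230,150:205]
wood=((hh[...,0]<32)&(hh[...,1]>60)&(hh[...,2]>150)).astype(np.uint8)
cnt=max(cv2.findContours(wood,0,1)[0],key=cv2.contourArea)
r=cv2.minAreaRect(cnt+np.array([150,140])); bx=cv2.boxPoints(r)
for p in bx: print('blk',p,onz(mt,p,.063))
print('centre',onz(mt,r[0],.063))
A=cv2.resize(T[118:210,240:340],None,fx=5,fy=5,interpolation=2)
B=cv2.resize(T[145:225,150:205],None,fx=5.75,fy=5.75,interpolation=2)
cv2.imwrite('pics/crop.png',np.hstack([A,B[:460,:300]]))
E
```

```text
top [273.5758 131.4242] 33 [ 0.6197 -0.0533  0.037 ]
top [323.4333 159.4667] 30 [ 0.5378 -0.1857  0.037 ]
top [253.7222 164.7778] 36 [0.5285 0.0031 0.037 ]
top [303.6774 193.6452] 31 [ 0.4457 -0.1286  0.037 ]
blk [163.9376 159.5026] [0.5438 0.2401 0.063 ]
blk [187.2721 158.5303] [0.5447 0.1783 0.063 ]
blk [189.6066 214.5581] [0.3948 0.1734 0.063 ]
blk [166.2721 215.5303] [0.394  0.2342 0.063 ]
centre [0.4688 0.2065 0.063 ]
```

View pics/crop.png

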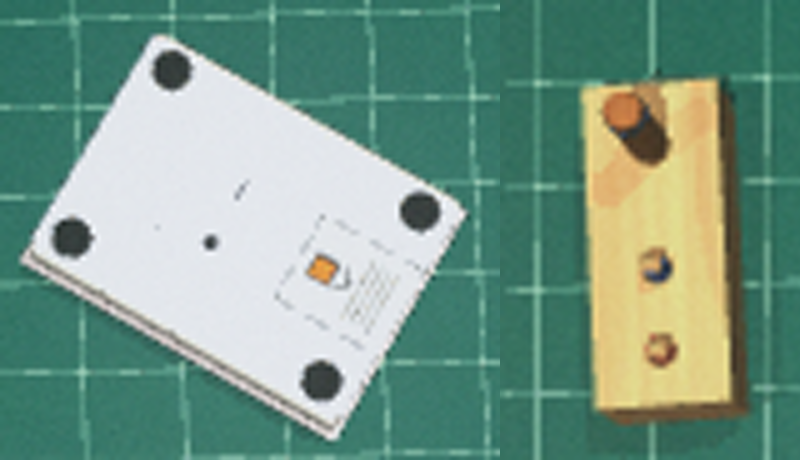

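The crop confirms the white scale: the orange lock is at top px (304.4,171.6), with the arrow and ribs pointing to the lower right (world −y, −x). The handle cap is at px (171.4,164.1).

```bash
cat >> h.py <<'E'
from scipy.spatial.transform import Rotation as Ro
np.set_printoptions(precision=4,suppress=True)
def rel(p,yaw=None):
    s=robot.observe();R=Ro.from_euler('xyz',s['tool_rot']);
    d=R.inv().apply(np.array(p)-s['tool_pos'])
    t=(R.inv()*Ro.from_euler('xyz',[np.pi,0,yaw])).as_rotvec() if yaw is not None else None
    print('t',round(s['time'],2),'pos',s['tool_pos'],'rot',s['tool_rot'],'F',s['contact_force'],'shift',d,'turn',t)
E
python3 - <<'E'
from h import *
mt,ms=robot.camera_model('top'),robot.camera_model('side')
print('orange',onz(mt,(304.4,171.6),.029),'cap',onz(mt,(171.4,164.1),.143))
print('side orange',onz(ms,(313,243),.029), proj(ms,(.5138,.2081,.143)))
rel((.514,.208,.226),2.584)
E
```

```text
orange [ 0.5074 -0.1335  0.029 ] cap [0.5128 0.2066 0.143 ]
side orange [ 0.5052 -0.1338  0.029 ] [293.7772 121.8647]
t 0.1 pos [0.1534 0.5017 0.2261] rot [-3.1402 -0.0002  2.8448] F [0.1599 0.0062 0.6349] shift [-0.4308 -0.1754  0.0003] turn [-0.0014 -0.      0.2608]
```

Request:
{"fn": "arm_command", "kwargs": {"moves": [[[-0.042,-0.017,0],[0,0,0.05],0.0918],[[-0.085,-0.035,0],[0,0,0.1],0.0918],[[-0.128,-0.052,0],[0,0,0.15],0.0918],[[-0.172,-0.07,0],[0,0,0.2],0.0918],[[-0.215,-0.087,0],[0,0,0.261],0.0918]], "squeeze": 30}}

```text
time: 0.6
tool_pos: [0.3347, 0.3545, 0.2265]
tool_rot: [-3.141, -0.0, 2.582]
contact_force: [0.5, 0.3, 0.5]
opening: 0.0919
grip_force: 0.0
```

```bash
python3 - <<'E'
from h import *
rel((.514,.208,.226),2.584)
E
```

```text
t 0.6 pos [0.3347 0.3545 0.2265] rot [-3.1412 -0.0001  2.5819] F [0.4625 0.2967 0.4527] shift [-0.2297 -0.0289  0.0005] turn [-0.0004 -0.0001 -0.0021]
```

Request:
{"fn": "arm_command", "kwargs": {"moves": [[[-0.048,-0.006,0],[0,0,0],0.0918],[[-0.096,-0.012,0],[0,0,0],0.0918],[[-0.144,-0.018,0],[0,0,0],0.0918],[[-0.19,-0.024,0],[0,0,0],0.0918],[[-0.228,-0.0285,0],[0,0,0],0.0918]]}}

```text
time: 1.1
tool_pos: [0.5136, 0.209, 0.2263]
tool_rot: [-3.141, -0.0, 2.583]
contact_force: [-0.4, 0.1, -0.2]
opening: 0.0916
grip_force: 0.0
```

```bash
python3 - <<'E'
from h import *
m=robot.camera_model('wrist');im=robot.read_camera('wrist')
cv2.imwrite('pics/w1.png',im[:,:,::-1])
print(m['fx'],m['cx'],m['cy'],m['t'])
print(proj(m,(.5138,.2081,.143),1),proj(m,(.5138,.2081,.063),1))
rel((.514,.208,.226),2.584)
E
```

```text
325.19226210127806 280.3211472335925 209.46441245679756 [-0.4481 -0.3457  0.3073]
[281.6297 215.6304] [281.3898 194.1284]
t 1.15 pos [0.5175 0.2057 0.226 ] rot [-3.1408  0.0032  2.5798] F [ 2.3156 -3.6751  0.4088] shift [ 0.0042  0.0001 -0.    ] turn [-0.0008  0.0032 -0.0042]
```

View pics/w1.png

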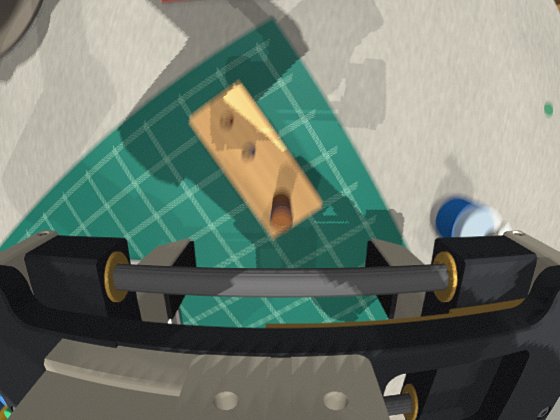

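```bash
python3 - <<'E'
from h import *
robot.read_camera('wrist');robot.read_camera('wrist')
m=robot.camera_model('wrist');im=robot.read_camera('wrist')[:,:,::-1].copy()
cv2.imwrite('pics/w2.png',im)
print(proj(m,(.5138,.2081,.143),1),proj(m,(.5138,.2081,.063),1))
hsv=cv2.cvtColor(im,cv2.COLOR_BGR2HSV)
for p in [(281,224),(281,218),(281,210),(281,205),(255,190),(300,200)]: print(p,hsv[p[1],p[0]])
cv2.imwrite('pics/w2c.png',cv2.resize(im[70:250,170:340],None,fx=3.3,fy=3.3,interpolation=2))
rel((.514,.208,.226),2.584)
E
```

```text
[281.5713 216.6462] [281.3831 194.9369]
(281, 224) [ 13 172 147]
(281, 218) [ 13 165 162]
(281, 210) [ 13 166 160]
(281, 205) [ 12 169  92]
(255, 190) [ 16 125 204]
(300, 200) [ 16 127 215]
t 1.3 pos [0.5119 0.2106 0.226 ] rot [-3.1407 -0.0015  2.5819] F [-0.3537  0.2116  0.1382] shift [-0.0031 -0.0011 -0.    ] turn [-0.0009 -0.0015 -0.0021]
```

View pics/w2c.png

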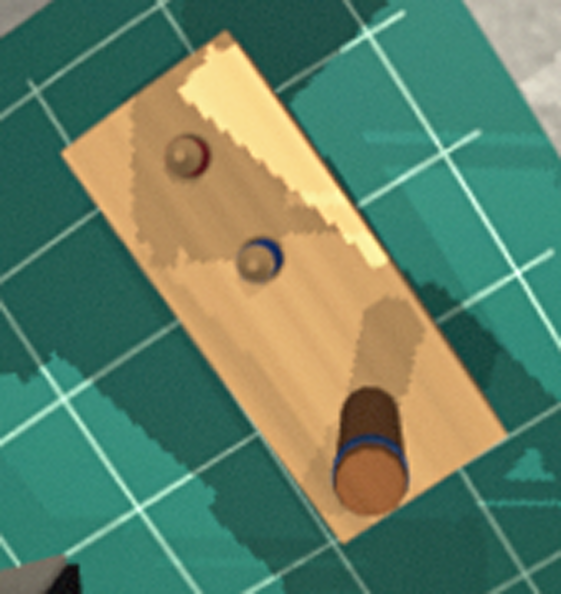

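The crop shows the cap at (282.1,215.5) px and the block corners clearly. I'll turn these into positions.

```bash
python3 - <<'E'
from h import *
m=robot.camera_model('wrist')
f=lambda x,y,z:onz(m,(x/3.3+170-.35,y/3.3+70-.35),z,1)
print('cap',f(370,480,.143),'pencils',f(187,156,.087),f(260,260,.087))
c=[f(*p,.063) for p in[(228,30),(62,152),(345,543),(507,437)]]
print(np.array(c)); print([np.linalg.norm(c[i]-c[i-1]) for i in range(4)])
C=sum(c)/4;u=(c[2]+c[3]-c[0]-c[1]);u/=np.linalg.norm(u);print('C',C,'socket',C+.045*u,'base edge',f(370,388,.063))
rel((.5135,.2075,.2),2.584)
E
```

```text
cap [0.5117 0.21   0.143 ] pencils [0.4198 0.2083 0.087 ] [0.4553 0.2096 0.087 ]
[[0.3915 0.2361 0.063 ]
 [0.3939 0.174  0.063 ]
 [0.544  0.1807 0.063 ]
 [0.5416 0.2416 0.063 ]]
[np.float64(0.1501397691572986), np.float64(0.062139159208748074), np.float64(0.15027651006442888), np.float64(0.06090786783893594)]
C [0.4677 0.2081 0.063 ] socket [0.5127 0.2099 0.063 ] base edge [0.5061 0.2138 0.063 ]
t 1.3 pos [0.5119 0.2106 0.226 ] rot [-3.1407 -0.0015  2.5819] F [-0.3537  0.2116  0.1382] shift [-0.003  -0.0018  0.026 ] turn [-0.0009 -0.0015 -0.0021]
```

Request:
{"fn": "arm_command", "kwargs": {"moves": [[[-0.001,-0.001,0.03],[0,0.001,0],0.0918],[[-0.001,-0.001,0.065],[0,0.001,0],0.0918],[[-0.001,-0.001,0.1],[0,0.001,0],0.0918],[[-0.001,-0.001,0.13],[0,0.001,0],0.07],[[-0.001,-0.001,0.142],[0,0.001,0],0.05]]}}

```text
time: 1.8
tool_pos: [0.5094, 0.2105, 0.0821]
tool_rot: [-3.138, -0.005, 2.586]
contact_force: [0.1, 0.1, 0.3]
opening: 0.0799
grip_force: 0.0
```

Request:
{"fn": "arm_command", "kwargs": {"moves": [[[0,0,0],[0,0,0],0.04],[[0,0,0],[0,0,0],0.03],[[0,0,0],[0,0,0],0.024],[[0,0,0],[0,0,0],0.024],[[0,0,0],[0,0,0],0.024]]}}

```text
time: 2.3
tool_pos: [0.5128, 0.2099, 0.0857]
tool_rot: [3.14, 0.0, 2.584]
contact_force: [0.4, 0.4, -0.2]
opening: 0.0408
grip_force: 0.0
```

Request:
{"fn": "arm_command", "kwargs": {"moves": [[[0,0,0],[0,0,0],0.02],[[0,0,0],[0,0,0],0.01],[[0,0,0],[0,0,0],0.005],[[0,0,0],[0,0,0],0.005],[[0,0,0],[0,0,0],0.005]], "squeeze": 30}}

```text
time: 2.8
tool_pos: [0.5124, 0.2098, 0.0848]
tool_rot: [3.141, -0.001, 2.584]
contact_force: [-0.3, -0.7, 0.6]
opening: 0.0178
grip_force: 30.0
```

Request:
{"fn": "arm_command", "kwargs": {"moves": [[[0,0,0],[0,0,0],0.005],[[0,0,0],[0,0,0],0.005],[[0,0,0],[0,0,0],0.005],[[0,0,0],[0,0,0],0.005],[[0,0,0],[0,0,0],0.005]]}}

```text
time: 3.3
tool_pos: [0.5124, 0.2097, 0.0848]
tool_rot: [3.141, -0.001, 2.584]
contact_force: [0.3, -0.1, 1.9]
opening: 0.0177
grip_force: 30.0
```

```bash
python3 - <<'E'
from h import *
rel((.5128,.2099,.18),2.584);s=robot.observe();print(s['opening'],s['grip_force'])
E
```

```text
t 3.3 pos [0.5124 0.2097 0.0848] rot [ 3.1414 -0.0009  2.5837] F [ 0.2802 -0.0623  1.9091] shift [-0.0001  0.0004 -0.0952] turn [ 0.0002 -0.0009 -0.0003]
0.017702640924627564 29.999969601631165
```

Request:
{"fn": "arm_command", "kwargs": {"moves": [[[0,0,-0.015],[0,0,0],0.005],[[0,0,-0.035],[0,0,0],0.005],[[0,0,-0.06],[0,0,0],0.005],[[0,0,-0.082],[0,0,0],0.005],[[0,0,-0.095],[0,0,0],0.005]]}}

```text
time: 3.8
tool_pos: [0.5128, 0.2099, 0.1813]
tool_rot: [3.14, 0.0, 2.584]
contact_force: [-0.1, -0.2, -0.6]
opening: 0.0173
grip_force: 30.0
```

Request:
{"fn": "arm_command", "kwargs": {"moves": [[[-0.01,-0.016,0],[0,0,0],0.005],[[-0.03,-0.05,0],[0,0,0],0.005],[[-0.052,-0.086,0],[0,0,0],0.005],[[-0.074,-0.122,0],[0,0,0],0.005],[[-0.096,-0.158,0],[0,0,0],0.005]]}}

```text
time: 4.3
tool_pos: [0.5098, 0.0234, 0.1794]
tool_rot: [-3.142, -0.002, 2.584]
contact_force: [0.7, -0.5, -1.5]
opening: 0.0172
grip_force: 30.0
```

Request:
{"fn": "arm_command", "kwargs": {"moves": [[[-0.02,-0.034,0],[0,0,0],0.005],[[-0.04,-0.067,0],[0,0,0],0.005],[[-0.06,-0.1,0],[0,0,0],0.005],[[-0.074,-0.123,0],[0,0,0],0.005],[[-0.081,-0.135,0],[0,0,0],0.005]]}}

```text
time: 4.8
tool_pos: [0.5072, -0.1346, 0.1791]
tool_rot: [-3.141, -0.002, 2.582]
contact_force: [-0.2, 0.4, -0.4]
opening: 0.0175
grip_force: 30.0
```

Request:
{"fn": "arm_command", "kwargs": {"moves": [[[0,0,0.005],[0,0,0],0.005],[[0,0,0.012],[0,0,0],0.005],[[0,0,0.018],[0,0,0],0.005],[[0,0,0.02],[0,0,0],0.005],[[0,0,0.02],[0,0,0],0.005]]}}

```text
time: 5.3
tool_pos: [0.5074, -0.1315, 0.159]
tool_rot: [3.142, -0.002, 2.585]
contact_force: [0.6, -0.0, -0.5]
opening: 0.0179
grip_force: 30.0
```

```bash
python3 - <<'E'
from h import *
robot.read_camera('wrist')
m=robot.camera_model('wrist');im=robot.read_camera('wrist')[:,:,::-1].copy()
s=robot.observe()
print('recess',proj(m,(.507,-.133,.033),1),'tip exp',proj(m,s['tool_pos']-[0,0,.0738],1))
cv2.imwrite('pics/w3.png',cv2.resize(im[60:340,140:420],None,fx=2.1,fy=2.1,interpolation=2))
cv2.imwrite('w3full.png',im); np.save('m3.npy',m,allow_pickle=True)
rel((.507,-.133,.0738+.04),2.584)
E
```

```text
recess [280.7159 202.1964] tip exp [282.3841 218.6767]
t 5.4 pos [ 0.5077 -0.132   0.1596] rot [ 3.1414 -0.0009  2.5846] F [0.207  1.0506 0.093 ] shift [ 0.     -0.0012  0.0458] turn [ 0.0002 -0.0009  0.0006]
```

View pics/w3.png

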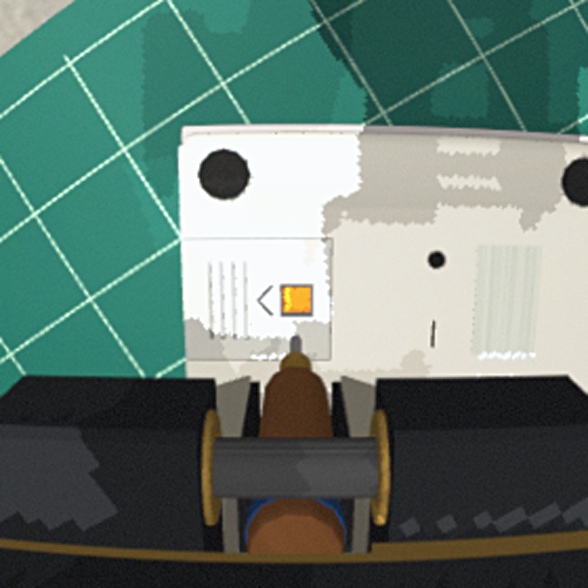

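In the crop the orange lock is at (297,299) px, the pin tip at (295,338), and feet at (224,174) and (about 582,182). The arrow points left, which is tool −y.

```bash
python3 - <<'E'
from h import *
m=np.load('m3.npy',allow_pickle=True).item()
f=lambda x,y,z:onz(m,(x/2.1+140-.25,y/2.1+60-.25),z,1)
im=cv2.imread('w3full.png');h=cv2.cvtColor(im,cv2.COLOR_BGR2HSV)
for c,a in blobs((h[...,0]>8)&(h[...,0]<28)&(h[...,1]>150)&(h[...,2]>200),60,600): print('orange',c,a,onz(m,c,.029,1))
for c,a in blobs(im[:175].max(2)<60,150,900): print('foot',c,a,onz(m,c,.037,1))
print('tip',f(295,337,.0858),'hand orange',f(297,299,.029))
# door corners (z .033)
d=np.array([f(*p,.033) for p in[(187,238),(330,238),(330,360),(187,360)]]);print(d)
for a,b in((1,0),(2,3)): v=d[b]-d[a];print(np.linalg.norm(v),np.arctan2(v[1],v[0]))
v=d[1]-d[2];print(np.linalg.norm(v),np.arctan2(v[1],v[0])-np.pi/2)
E
```

```text
orange [281.4245 202.5827] 139 [ 0.5085 -0.1331  0.029 ]
foot [246.2134 142.5707] 403 [ 0.4457 -0.1297  0.037 ]
foot [417.6122 146.4198] 343 [0.5275 0.0013 0.037 ]
tip [ 0.5079 -0.134   0.0858] hand orange [ 0.508  -0.1331  0.029 ]
[[ 0.4599 -0.1581  0.033 ]
 [ 0.4921 -0.1069  0.033 ]
 [ 0.5382 -0.1349  0.033 ]
 [ 0.5049 -0.1885  0.033 ]]
0.060448715969415055 -2.1325805137380485
0.06316541708669615 -2.1259247969713284
0.05387888794947011 1.0251680698210603
```

Request:
{"fn": "arm_command", "kwargs": {"moves": [[[0,0.0005,0.01],[0,0,0],0.005],[[0,0.0005,0.022],[0,0,0],0.005],[[0,0.0005,0.035],[0,0,0],0.005],[[0,0.0005,0.045],[0,0,0],0.005],[[0,0.0005,0.049],[0,0,0],0.005]], "squeeze": 40}}

```text
time: 5.9
tool_pos: [0.5069, -0.1318, 0.1088]
tool_rot: [-3.141, -0.004, 2.584]
contact_force: [0.5, 0.5, -0.5]
opening: 0.0175
grip_force: 40.0
```

Request:
{"fn": "arm_command", "kwargs": {"moves": [[[0,0,0.0],[0,0,0],0.005],[[0,0,0.0],[0,0,0],0.005],[[0,0,0.002],[0,0,0],0.005],[[0,0,0.004],[0,0,0],0.005],[[0,0,0.005],[0,0,0],0.005]]}}

```text
time: 6.4
tool_pos: [0.5077, -0.1321, 0.1055]
tool_rot: [3.141, -0.001, 2.584]
contact_force: [0.1, -0.2, -0.7]
opening: 0.0175
grip_force: 40.0
```

```bash
python3 - <<'E'
from h import *
m=robot.camera_model('wrist');im=robot.read_camera('wrist')[:,:,::-1].copy()
cv2.imwrite('pics/w4.png',cv2.resize(im[140:280,210:350],None,fx=4,fy=4,interpolation=2))
rel((.507,-.133,.0738+.023),2.584)
E
```

```text
t 6.45 pos [ 0.5077 -0.1321  0.1054] rot [ 3.1415 -0.0011  2.5838] F [ 0.4286 -0.7181 -0.3191] shift [ 0.0001 -0.0012  0.0086] turn [ 0.0001 -0.0011 -0.0002]
```

View pics/w4.png

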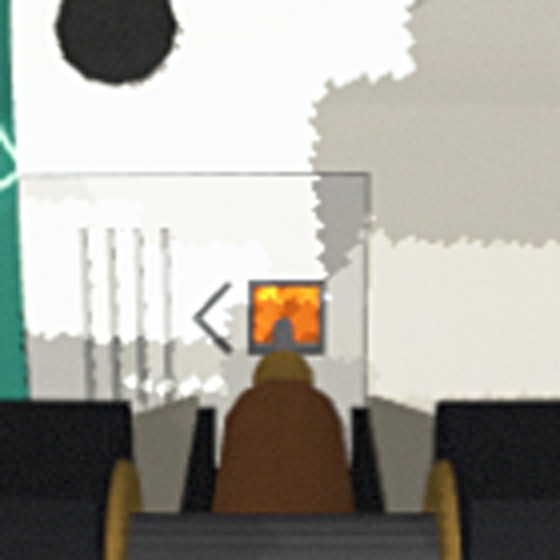

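The pin tip (283,320) is over the orange lock (287,316) and inside the recess mouth, so I'll press.

Request:
{"fn": "arm_command", "kwargs": {"moves": [[[0,0,0.002],[0,0,0],0.005],[[0,0,0.004],[0,0,0],0.005],[[0,0,0.006],[0,0,0],0.005],[[0,0,0.007],[0,0,0],0.005],[[0,0,0.007],[0,0,0],0.005]]}}

```text
time: 6.95
tool_pos: [0.5079, -0.1322, 0.0987]
tool_rot: [3.141, -0.001, 2.584]
contact_force: [0.3, -0.6, 2.8]
opening: 0.0173
grip_force: 40.0
```

Request:
{"fn": "arm_command", "kwargs": {"moves": [[[0,0,0.0005],[0,0,0],0.005],[[0,0,0.001],[0,0,0],0.005],[[0,0,0.0015],[0,0,0],0.005],[[0,0,0.0015],[0,0,0],0.005],[[0,0,0.0015],[0,0,0],0.005]]}}

```text
time: 7.45
tool_pos: [0.5078, -0.1322, 0.0971]
tool_rot: [3.141, -0.001, 2.584]
contact_force: [-0.8, 0.6, 4.1]
opening: 0.0172
grip_force: 40.0
```

```bash
python3 - <<'E'
from h import *
rel((.507,-.133,.0738+.023),2.584)
E
```

```text
t 7.45 pos [ 0.5078 -0.1322  0.0971] rot [ 3.1414 -0.0007  2.5838] F [-0.8189  0.6443  4.0921] shift [ 0.0003 -0.0011  0.0003] turn [ 0.0001 -0.0007 -0.0002]
```

Request:
{"fn": "arm_command", "kwargs": {"moves": [[[0,0,0.0005],[0,0,0],0.005],[[0,0,0.001],[0,0,0],0.005],[[0,0,0.001],[0,0,0],0.005],[[0,0,0.001],[0,0,0],0.005],[[0,0,0.001],[0,0,0],0.005]]}}

```text
time: 7.95
tool_pos: [0.5079, -0.1322, 0.0963]
tool_rot: [3.141, -0.0, 2.584]
contact_force: [-1.0, -1.0, 6.3]
opening: 0.0173
grip_force: 40.0
```

Request:
{"fn": "arm_command", "kwargs": {"moves": [[[0,0,0.0003],[0,0,0],0.005],[[0,0,0.0005],[0,0,0],0.005],[[0,0,0.0005],[0,0,0],0.005],[[0,0,0.0005],[0,0,0],0.005],[[0,0,0.0005],[0,0,0],0.005]]}}

```text
time: 8.45
tool_pos: [0.508, -0.1322, 0.0961]
tool_rot: [3.141, -0.0, 2.584]
contact_force: [-1.5, 0.1, 9.1]
opening: 0.017
grip_force: 40.0
```

Request:
{"fn": "arm_command", "kwargs": {"moves": [[[0,-0.001,0],[0,0,0],0.005],[[0,-0.003,0],[0,0,0],0.005],[[0,-0.005,0],[0,0,0],0.005],[[0,-0.0075,0],[0,0,0],0.005],[[0,-0.01,0],[0,0,0],0.005]]}}

```text
time: 8.95
tool_pos: [0.5029, -0.1405, 0.0961]
tool_rot: [3.141, 0.0, 2.584]
contact_force: [-0.3, 0.9, 8.1]
opening: 0.0178
grip_force: 40.0
```

Request:
{"fn": "arm_command", "kwargs": {"moves": [[[0,-0.0025,0],[0,0,0],0.005],[[0,-0.005,0],[0,0,0],0.005],[[0,-0.0075,0],[0,0,0],0.005],[[0,-0.009,0],[0,0,0],0.005],[[0,-0.01,0],[0,0,0],0.005]]}}

```text
time: 9.45
tool_pos: [0.4975, -0.149, 0.0961]
tool_rot: [3.141, 0.0, 2.584]
contact_force: [-0.1, 1.1, 8.6]
opening: 0.0169
grip_force: 40.0
```

```bash
python3 - <<'E'
from h import *
rel((.5079,-.1322,.0961),2.584)
m=robot.camera_model('wrist');im=robot.read_camera('wrist')[:,:,::-1].copy()
np.save('m5.npy',m,allow_pickle=True);cv2.imwrite('w5full.png',im)
for c,a in blobs(im[:215].max(2)<60,150,1500): print('foot',c,a,onz(m,c,.037,1))
cv2.imwrite('pics/w5.png',cv2.resize(im[110:290,180:420],None,fx=3,fy=3,interpolation=2))
E
```

```text
t 9.45 pos [ 0.4975 -0.149   0.0961] rot [3.1408 0.     2.5836] F [-0.1078  1.0614  8.5677] shift [0.0001 0.0197 0.    ] turn [ 0.0008  0.     -0.0004]
foot [265.5769 146.067 ] 702 [ 0.4456 -0.13    0.037 ]
foot [471.9168 153.0219] 457 [0.5271 0.0009 0.037 ]
```

View pics/w5.png

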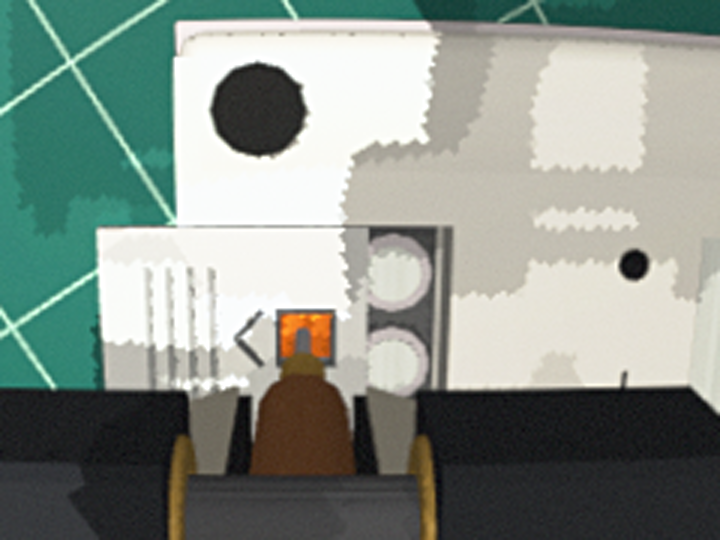

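The door is moving with the pin held in the recess; the cells show and the foot positions are unchanged. Continuing.

Request:
{"fn": "arm_command", "kwargs": {"moves": [[[0,-0.002,0],[0,0,0],0.005],[[0,-0.0045,0],[0,0,0],0.005],[[0,-0.007,0],[0,0,0],0.005],[[0,-0.01,0],[0,0,0],0.005],[[0,-0.012,0],[0,0,0],0.005]]}}

```text
time: 10.0
tool_pos: [0.4912, -0.1592, 0.0961]
tool_rot: [3.141, 0.0, 2.584]
contact_force: [-0.2, 1.1, 7.5]
opening: 0.017
grip_force: 40.0
```

Request:
{"fn": "arm_command", "kwargs": {"moves": [[[0,-0.001,0],[0,0,0],0.005],[[0,-0.002,0],[0,0,0],0.005],[[0,-0.003,0],[0,0,0],0.005],[[0,-0.003,0],[0,0,0],0.005],[[0,-0.003,0],[0,0,0],0.005]]}}

```text
time: 10.5
tool_pos: [0.4896, -0.1618, 0.0961]
tool_rot: [3.141, 0.0, 2.584]
contact_force: [-0.4, 1.0, 7.7]
opening: 0.0176
grip_force: 40.0
```

```bash
cat > chk.py <<'E'
from h import *
rel((.5079,-.1322,.0961),2.584)
u=np.array([-.529,-.8486,0])
def door(m,im):
    for c,a in blobs(im[:235,:480].max(2)<60,150,1500): print('foot',c,a,onz(m,c,.037,1))
    h=cv2.cvtColor(im,cv2.COLOR_BGR2HSV)
    o=((h[...,0]<28)&(h[...,1]>150)&(h[...,2]>190)).astype(np.uint8);o[:195]=0;o[245:]=0;o[:,:255]=0;o[:,315:]=0
    ys,xs=np.nonzero(o);c=((xs.min()+xs.max())/2,ys.min())
    p=onz(m,c,.023,1);print('orange x-range',xs.min(),xs.max(),'along slide from start',(p-[.5083,-.1331,.023])@u)
import sys
if len(sys.argv)>1: door(np.load('m5.npy',allow_pickle=True).item(),cv2.imread('w5full.png'))
m=robot.camera_model('wrist');im=robot.read_camera('wrist')[:,:,::-1].copy();cv2.imwrite('wlast.png',im);door(m,im)
E
python3 chk.py 1
```

```text
t 10.5 pos [ 0.4896 -0.1618  0.0961] rot [3.141  0.0001 2.5837] F [-0.4186  0.9598  7.6898] shift [0.0001 0.0348 0.    ] turn [ 0.0006  0.0001 -0.0003]
foot [265.5769 146.067 ] 702 [ 0.4456 -0.13    0.037 ]
foot [470.8557 153.0391] 409 [ 0.5266 -0.      0.037 ]
orange x-range 274 289 along slide from start 0.0199033014247498
foot [288.0966 146.0866] 704 [ 0.4457 -0.1301  0.037 ]
orange x-range 274 289 along slide from start 0.03494295540541774
```

Request:
{"fn": "arm_command", "kwargs": {"moves": [[[0,-0.0005,0],[0,0,0],0.005],[[0,-0.001,0],[0,0,0],0.005],[[0,-0.0015,0],[0,0,0],0.005],[[0,-0.002,0],[0,0,0],0.005],[[0,-0.002,0],[0,0,0],0.005]]}}

```text
time: 11.05
tool_pos: [0.4886, -0.1634, 0.0961]
tool_rot: [3.141, 0.0, 2.584]
contact_force: [0.4, 0.9, 8.6]
opening: 0.0173
grip_force: 40.0
```

```bash
python3 chk.py
```

```text
t 11.05 pos [ 0.4886 -0.1634  0.0961] rot [3.1409 0.     2.5836] F [0.3804 0.9481 8.6213] shift [0.0001 0.0367 0.    ] turn [ 0.0007  0.     -0.0004]
foot [290.8815 146.1142] 709 [ 0.4456 -0.1301  0.037 ]
orange x-range 274 289 along slide from start 0.03687618685341693
```

Request:
{"fn": "arm_command", "kwargs": {"moves": [[[0,-0.0003,0],[0,0,0],0.005],[[0,-0.0006,0],[0,0,0],0.005],[[0,-0.001,0],[0,0,0],0.005],[[0,-0.001,0],[0,0,0],0.005],[[0,-0.001,0],[0,0,0],0.005]]}}

```text
time: 11.6
tool_pos: [0.4881, -0.1642, 0.0961]
tool_rot: [3.141, 0.0, 2.584]
contact_force: [0.3, 0.5, 8.1]
opening: 0.0173
grip_force: 40.0
```

```bash
python3 chk.py
```

```text
t 11.6 pos [ 0.4881 -0.1642  0.0961] rot [3.1409 0.0001 2.5837] F [0.2913 0.4831 8.1164] shift [0.0001 0.0377 0.    ] turn [ 0.0007  0.0001 -0.0003]
foot [292.4674 146.0751] 706 [ 0.4456 -0.1301  0.037 ]
orange x-range 274 289 along slide from start 0.037852381581864575
```

Request:
{"fn": "arm_command", "kwargs": {"moves": [[[0,-0.0003,0],[0,0,0],0.005],[[0,-0.0006,0],[0,0,0],0.005],[[0,-0.001,0],[0,0,0],0.005],[[0,-0.001,0],[0,0,0],0.005],[[0,-0.001,0],[0,0,0],0.005]]}}

```text
time: 12.15
tool_pos: [0.4876, -0.1649, 0.0961]
tool_rot: [3.141, 0.0, 2.584]
contact_force: [0.3, 2.2, 7.8]
opening: 0.0174
grip_force: 40.0
```

```bash
python3 chk.py
```

```text
t 12.15 pos [ 0.4876 -0.1649  0.0961] rot [3.1405 0.0001 2.5836] F [0.2654 2.1662 7.7533] shift [0.0001 0.0385 0.    ] turn [ 0.0011  0.0001 -0.0004]
foot [293.6176 146.0453] 706 [ 0.4456 -0.1301  0.037 ]
orange x-range 274 290 along slide from start 0.038248509381339085
```

Request:
{"fn": "arm_command", "kwargs": {"moves": [[[0,-0.0003,0],[0,0,0],0.005],[[0,-0.0006,0],[0,0,0],0.005],[[0,-0.001,0],[0,0,0],0.005],[[0,-0.001,0],[0,0,0],0.005],[[0,-0.001,0],[0,0,0],0.005]]}}

```text
time: 12.7
tool_pos: [0.4874, -0.1653, 0.0961]
tool_rot: [3.14, 0.0, 2.583]
contact_force: [1.3, 3.9, 9.0]
opening: 0.0173
grip_force: 40.0
```

```bash
python3 chk.py
```

```text
t 12.7 pos [ 0.4874 -0.1653  0.0961] rot [3.1396 0.0002 2.5833] F [1.3158 3.9232 8.9647] shift [0.0002 0.039  0.0001] turn [ 0.002   0.0002 -0.0007]
foot [294.3484 146.0395] 709 [ 0.4457 -0.13    0.037 ]
orange x-range 275 290 along slide from start 0.03829893417425171
```

The lateral force rises while the foot and the orange lock stay put, so the door is at its stop. I'll relax the side load slightly and lift.

Request:
{"fn": "arm_command", "kwargs": {"moves": [[[0,0.0006,0],[0,0,0],0.005],[[0,0.001,0],[0,0,0],0.005],[[0,0.001,-0.002],[0,0,0],0.005],[[0,0.001,-0.006],[0,0,0],0.005],[[0,0.001,-0.012],[0,0,0],0.005]]}}

```text
time: 13.25
tool_pos: [0.4864, -0.165, 0.1071]
tool_rot: [-3.141, -0.003, 2.584]
contact_force: [0.3, -0.4, -1.2]
opening: 0.0172
grip_force: 40.0
```

Request:
{"fn": "arm_command", "kwargs": {"moves": [[[0,0,-0.015],[0,0,0],0.005],[[0,0,-0.03],[0,0,0],0.005],[[0,0,-0.05],[0,0,0],0.005],[[0,0,-0.065],[0,0,0],0.005],[[0,0,-0.073],[0,0,0],0.005]]}}

```text
time: 13.75
tool_pos: [0.4871, -0.1655, 0.1816]
tool_rot: [-3.141, -0.0, 2.584]
contact_force: [-0.1, 0.4, 0.3]
opening: 0.0175
grip_force: 40.0
```

```bash
python3 - <<'E'
from h import *
robot.read_camera('wrist')
m=robot.camera_model('wrist');im=robot.read_camera('wrist')[:,:,::-1].copy();t=robot.read_camera('top')[:,:,::-1]
cv2.imwrite('wl.png',im)
A=cv2.resize(im[80:280,160:460],None,fx=1.6,fy=1.6);B=cv2.resize(t[118:218,240:340],None,fx=3.2,fy=3.2,interpolation=2)
cv2.imwrite('pics/w6.png',np.hstack([A,B]))
for c,a in blobs(im[:215].max(2)<60,150,1500): print('foot',c,a,onz(m,c,.037,1))
h=cv2.cvtColor(im,cv2.COLOR_BGR2HSV)
u=np.array([-.529,-.8486,0])
for c,a in blobs((h[...,0]>8)&(h[...,0]<28)&(h[...,1]>150)&(h[...,2]>200),60,600):
    p=onz(m,c,.029,1);print('orange',c,a,p,(p-[.5083,-.1331,.029])@u)
rel((.5124,.2097,.181),2.584)
E
```

```text
foot [290.8547 140.0756] 344 [ 0.4457 -0.13    0.037 ]
foot [442.8372 145.6744] 258 [0.5275 0.0011 0.037 ]
foot [ 40.0473 160.6746] 169 [ 0.3021 -0.3761  0.037 ]
orange [282.4219 195.8438] 128 [ 0.4881 -0.1656  0.029 ] 0.038243476034494635
t 13.9 pos [ 0.4869 -0.1653  0.1804] rot [-3.1415 -0.0013  2.5837] F [ 0.1685 -0.1939 -1.2886] shift [ 0.1769  0.3316 -0.0004] turn [-0.0001 -0.0013 -0.0003]
```

View pics/w6.png

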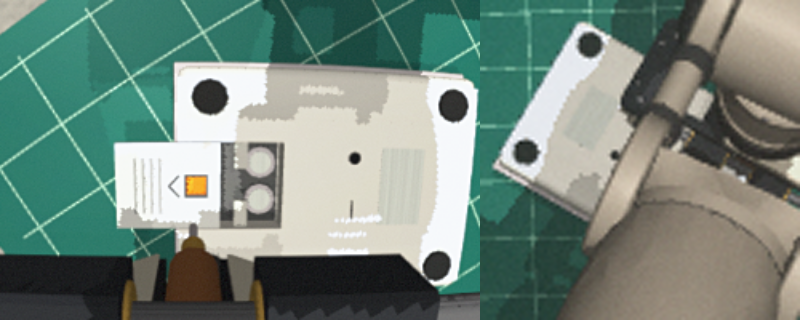

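The picture shows the door fully out by 38 mm, the lock up and the scale unmoved. Taking the tool back to the block.

Request:
{"fn": "arm_command", "kwargs": {"moves": [[[0.01,0.018,0],[0,0,0],0.005],[[0.028,0.053,0],[0,0,0],0.005],[[0.048,0.09,0],[0,0,0],0.005],[[0.068,0.127,0],[0,0,0],0.005],[[0.088,0.165,0],[0,0,0],0.005]]}}

```text
time: 14.4
tool_pos: [0.499, 0.0228, 0.1795]
tool_rot: [-3.141, -0.003, 2.583]
contact_force: [0.9, -0.4, -0.0]
opening: 0.0175
grip_force: 40.0
```

Request:
{"fn": "arm_command", "kwargs": {"moves": [[[0.02,0.037,0],[0,0,0],0.005],[[0.04,0.075,0],[0,0,0],0.005],[[0.06,0.112,0],[0,0,0],0.005],[[0.077,0.144,0],[0,0,0],0.005],[[0.0855,0.16,0],[0,0,0],0.005]]}}

```text
time: 14.9
tool_pos: [0.511, 0.2051, 0.1793]
tool_rot: [-3.14, -0.003, 2.586]
contact_force: [0.4, -0.3, -0.7]
opening: 0.0177
grip_force: 40.0
```

Request:
{"fn": "arm_command", "kwargs": {"moves": [[[0.002,0.004,0.0],[0,0,0],0.005],[[0.0035,0.0066,0.0],[0,0,0],0.005],[[0.0035,0.0066,0.005],[0,0,0],0.005],[[0.0035,0.0066,0.01],[0,0,0],0.005],[[0.0035,0.0066,0.01],[0,0,0],0.005]]}}

```text
time: 15.4
tool_pos: [0.512, 0.2087, 0.1697]
tool_rot: [-3.14, -0.002, 2.582]
contact_force: [0.2, -0.0, -1.4]
opening: 0.0172
grip_force: 40.0
```

```bash
python3 - <<'E'
from h import *
robot.read_camera('wrist')
rel((.5124,.2097,.0848),2.584);s=robot.observe()
m=robot.camera_model('wrist');im=robot.read_camera('wrist')[:,:,::-1].copy()
print('socket',proj(m,(.5125,.2097,.063),1),'tip',proj(m,s['tool_pos']-[0,0,.0738],1))
cv2.imwrite('pics/w7.png',cv2.resize(im[140:260,220:340],None,fx=4.5,fy=4.5,interpolation=2))
E
```

```text
t 15.45 pos [0.5123 0.2088 0.1702] rot [-3.1407 -0.0018  2.5825] F [ 0.0842 -0.2141 -0.3014] shift [0.0002 0.0009 0.0854] turn [-0.0009 -0.0018 -0.0015]
socket [283.4101 207.0136] tip [282.6184 218.3215]
```

View pics/w7.png

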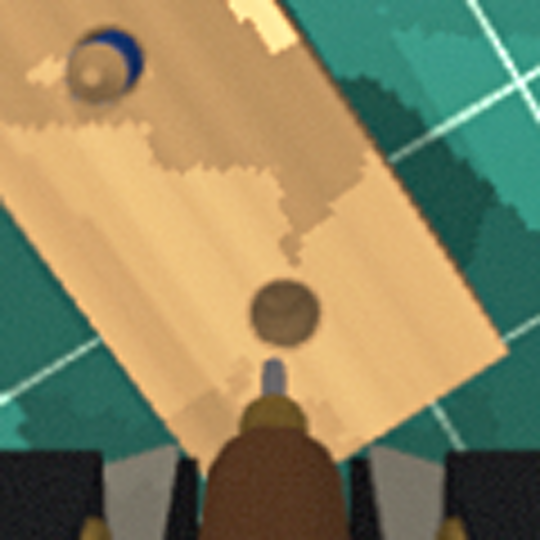

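The hole is at crop (285,312) and the pin tip at (274,362), the same tip offset as after the lift, so the tool hasn't slipped. Lowering back to the recorded grasp pose.

Request:
{"fn": "arm_command", "kwargs": {"moves": [[[0,0.001,0.002],[0,0,0],0.005],[[0,0.001,0.008],[0,0,0],0.005],[[0,0.001,0.018],[0,0,0],0.005],[[0,0.001,0.028],[0,0,0],0.005],[[0,0.001,0.034],[0,0,0],0.005]]}}

```text
time: 16.0
tool_pos: [0.5123, 0.2105, 0.1351]
tool_rot: [-3.14, -0.002, 2.584]
contact_force: [0.0, -0.1, -1.6]
opening: 0.0175
grip_force: 40.0
```

Request:
{"fn": "arm_command", "kwargs": {"moves": [[[0,0,0.005],[0,0,0],0.005],[[0,0,0.013],[0,0,0],0.005],[[0,0,0.022],[0,0,0],0.005],[[0,0,0.03],[0,0,0],0.005],[[0,0,0.034],[0,0,0],0.005]]}}

```text
time: 16.5
tool_pos: [0.5125, 0.2106, 0.1016]
tool_rot: [-3.141, -0.002, 2.584]
contact_force: [0.5, -0.9, -1.7]
opening: 0.0172
grip_force: 40.0
```

```bash
python3 - <<'E'
from h import *
rel((.5124,.2097,.0848),2.584)
E
```

```text
t 16.5 pos [0.5125 0.2106 0.1016] rot [-3.1407 -0.002   2.5838] F [ 0.5078 -0.8908 -1.6785] shift [-0.0004 -0.0008  0.0168] turn [-0.0009 -0.002  -0.0002]
```

Request:
{"fn": "arm_command", "kwargs": {"moves": [[[0,-0.0008,0.003],[0,-0.001,0],0.005],[[0,-0.0008,0.008],[0,-0.001,0],0.005],[[0,-0.0008,0.013],[0,-0.001,0],0.005],[[0,-0.0008,0.016],[0,-0.001,0],0.005],[[0,-0.0008,0.0165],[0,-0.001,0],0.005]]}}

```text
time: 17.0
tool_pos: [0.5123, 0.21, 0.0858]
tool_rot: [-3.141, -0.0, 2.584]
contact_force: [0.3, 0.1, -0.2]
opening: 0.0174
grip_force: 40.0
```

Request:
{"fn": "arm_command", "kwargs": {"moves": [[[0,0,0],[0,0,0],0.005],[[0,0,0],[0,0,0],0.005],[[0,0,0],[0,0,0],0.005],[[0,0,0],[0,0,0],0.005],[[0,0,0],[0,0,0],0.005]], "squeeze": 10}}

```text
time: 17.5
tool_pos: [0.5126, 0.2101, 0.0863]
tool_rot: [3.141, 0.0, 2.584]
contact_force: [1.1, -0.4, -1.0]
opening: 0.0177
grip_force: 10.0
```

Request:
{"fn": "arm_command", "kwargs": {"moves": [[[0,0,0.0005],[0,0,0],0.005],[[0,0,0.001],[0,0,0],0.005],[[0,0,0.0015],[0,0,0],0.005],[[0,0,0.0015],[0,0,0],0.005],[[0,0,0.0015],[0,0,0],0.005]]}}

```text
time: 18.0
tool_pos: [0.5126, 0.21, 0.0848]
tool_rot: [3.141, 0.0, 2.584]
contact_force: [-0.3, -1.0, 0.5]
opening: 0.0176
grip_force: 10.0
```

Request:
{"fn": "arm_command", "kwargs": {"moves": [[[0,0,0.0],[0,0,0],0.02],[[0,0,0],[0,0,0],0.025],[[0,0,0],[0,0,0],0.03],[[0,0,0],[0,0,0],0.04],[[0,0,0],[0,0,0],0.05]]}}

```text
time: 18.5
tool_pos: [0.5125, 0.21, 0.0847]
tool_rot: [3.142, 0.0, 2.584]
contact_force: [0.3, -0.0, -0.3]
opening: 0.0418
grip_force: 0.0
```

Request:
{"fn": "arm_command", "kwargs": {"moves": [[[0,0,0.0],[0,0,0],0.06],[[0,0,0],[0,0,0],0.07],[[0,0,0],[0,0,0],0.08],[[0,0,0],[0,0,0],0.08],[[0,0,0],[0,0,0],0.08]]}}

```text
time: 19.0
tool_pos: [0.5125, 0.21, 0.0847]
tool_rot: [3.142, -0.0, 2.584]
contact_force: [0.4, 0.3, 0.8]
opening: 0.0788
grip_force: 0.0
```

Request:
{"fn": "arm_command", "kwargs": {"moves": [[[0,0,-0.01],[0,0,0],0.08],[[0,0,-0.04],[0,0,0],0.08],[[0,0,-0.08],[0,0,0],0.08],[[0,0,-0.115],[0,0,0],0.08],[[0,0,-0.135],[0,0,0],0.08]]}}

```text
time: 19.5
tool_pos: [0.5135, 0.2103, 0.2238]
tool_rot: [3.138, 0.004, 2.584]
contact_force: [0.5, -1.3, 0.7]
opening: 0.08
grip_force: 0.0
```

Request:
{"fn": "arm_command", "kwargs": {"moves": [[[0,0,0],[0,0,0],0.08],[[0.03,0,0],[0,0,0],0.08],[[0.06,0,0],[0,0,0],0.08],[[0.08,0,0],[0,0,0],0.08],[[0.08,0,0],[0,0,0],0.08]]}}

```text
time: 20.0
tool_pos: [0.4423, 0.2532, 0.2191]
tool_rot: [-3.14, -0.002, 2.586]
contact_force: [0.3, 0.3, -0.3]
opening: 0.0801
grip_force: 0.0
```

```bash
python3 - <<'E'
from h import *
robot.read_camera('wrist');robot.read_camera('wrist');robot.read_camera('wrist')
rel((.5124,.2097,.0848),2.584)
im=robot.read_camera('wrist')[:,:,::-1];s=robot.read_camera('side')[:,:,::-1]
cv2.imwrite('pics/end.png',np.hstack([cv2.resize(im,(400,300)),cv2.resize(s[80:320,200:480],(400,343))[:300]]))
E
```

```text
t 20.15 pos [0.4451 0.252  0.2194] rot [-3.1413  0.0002  2.5838] F [-0.7301  0.5524  0.2409] shift [-0.0795 -0.0002  0.1346] turn [-0.0003  0.0002 -0.0002]
```

View pics/end.png

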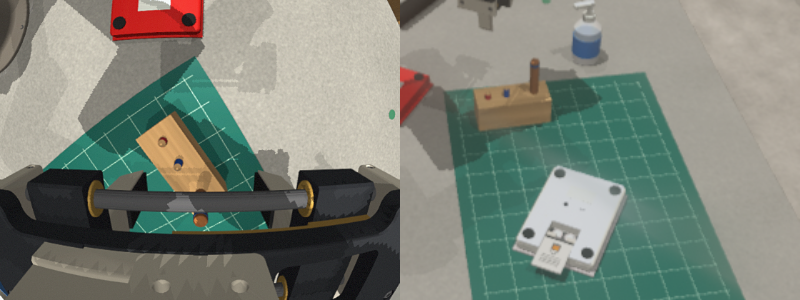

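The side view shows the tool upright in its hole (535,75), the door out (550,255) and everything else in place.

```bash
python3 -c "
from cell import robot
print(robot.hand_in())"
```

```text
the job is handed in; nothing more can be done
None
```

I slid the battery door out to its 38 mm stop with the lock held down. The scale did not measurably move, and the pin tool is back upright in its own hole. The job was handed in at about 20 s of the 48 s allowed; no verdict was returned.

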